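# Stack the haberdashery tray on the bead tray

## Task

Pick up the blue tray by its wooden handle, keeping it level, and stack it on the green tray so that all four lugs under its corners drop into the sockets of the white frame and it sits fully home, then let go. The white frame may stand a little off centre lengthways, so set the blue tray down gently on it and feel for the sockets with a light touch: never drop it, bang it down or force it. Leave the mug, the jar and the bowl where they are.

Things in the scene. Friction and masses are not known exactly. Their poses are not given: they have to be found in the camera images.
- upper_tray: Blue open tray to be stacked, 150 mm (x) by 220 mm (y), loose, 0.4 to 0.75 kg with thread spools fixed in it. Stands on four black square lugs, 14 x 14 mm, 12 mm long, centred at x = +-62, y = +-95 mm. Origin: tray centre at the level of the lugs' feet; z up. Underside 12 mm, rim 50 mm above the origin. Symmetric: may be stacked either way round.
- tray_handle (a point): Middle of the blue tray's wooden handle bar, 98 mm above the tray's origin. The bar runs along the tray's y: 22 mm wide (along tray x), 130 mm long, 20 mm high, on a post 55 mm either side of the middle; free space beneath and beside it down to the tray's rim. Axes as the blue tray's.
- lower_tray: Green tray to be stacked on, full of beads, 156 mm (x) by 270 mm (y), fixed firmly to the table. Origin: centre of its underside, on the table; z up. A white stacking frame lies on its rim (see frame_seat). Fully home, the blue tray's underside lies on the frame and its origin is 57 mm above this origin; lugs that miss the sockets rest on the frame with it 69 mm above.
- frame_seat (a point): Fixed point of the green tray, 69 mm above its origin, level with the frame's flat top; axes as the tray's. The frame (160 x 290 mm, 14 mm thick, middle open 80 x 140 mm) is centred up to 18 mm off this point along y, either way, unreported; about 15 N shifts it. Its four dark sockets, 18 mm (x) by 17 mm (y), 14 mm deep, are at x = +-62, y = +-95 mm from its centre.
- mug: White mug, 80 mm across, 95 mm high, bystander. Origin: centre of its underside.
- jar: Glass jar with a steel lid, 72 mm across, 120 mm high, bystander. Origin: centre of its underside.
- bowl: White bowl, 130 mm across, 55 mm high, bystander. Origin: centre of its underside.

How it is judged (in metres and radians):
On the way:
1. the blue tray is lifted clear of the table (height (world z) of upper_tray above 0.03 m and contact force between upper_tray and lower_tray below 0.1 N and contact force between the fingers and upper_tray above 1 N), for 0.2 s.
At the end, for the whole second after the job is handed in: Blue tray home on the green: origin 53 to 60 mm above the green tray's, within 6 mm of it along green x and 24 mm along y, turned under 0.06 rad (either way round), level to 0.03 rad, at rest, released; mug, jar, bowl upright (0.15 rad) within 20 mm of their starts (z of upper_tray in the frame of lower_tray between 0.053 and 0.06 m and x of upper_tray in the frame of lower_tray between -0.006 and 0.006 m and y of upper_tray in the frame of lower_tray between -0.024 and 0.024 m and angle between the x axis of upper_tray and the x axis of lower_tray, either way round below 0.06 rad and angle between upper_tray's own z axis and vertical below 0.03 rad and linear speed of upper_tray below 0.01 m/s and angular speed of upper_tray below 0.05 rad/s and contact force between the fingers and upper_tray below 0.05 N and distance of each of mug, jar, bowl from where it was at the start of the episode below 0.02 m and angle between each of mug, jar, bowl's own z axis and vertical below 0.15 rad); the robot touches nothing.
It fails at once if the blue tray is pressed or banged on the green tray or its frame with more than 30 N (contact force between upper_tray and lower_tray above 30 N).
It fails at once if the blue tray is tipped by more than 0.3 rad (angle between upper_tray's own z axis and vertical above 0.3 rad).
It fails at once if the mug is moved by more than 20 mm or tipped (distance of mug from where it was at the start of the episode above 0.02 m or angle between mug's own z axis and vertical above 0.3 rad).
It fails at once if the jar is moved by more than 20 mm or tipped (distance of jar from where it was at the start of the episode above 0.02 m or angle between jar's own z axis and vertical above 0.3 rad).
It fails at once if the bowl is moved by more than 20 mm or tipped (distance of bowl from where it was at the start of the episode above 0.02 m or angle between bowl's own z axis and vertical above 0.3 rad).
It also fails if it takes over 58 s, if anything falls off the work surface, if the arm or the gripper's body presses on something with over 40 N, if the wrist force passes 120 N, or if a joint passes its speed limit or range.

## Robot

A 6-joint arm with a two-finger parallel gripper is mounted at the origin on the work surface. World frame = base frame: x ahead of the robot, y to its left, z up, the work surface at z = 0. Lengths are in m, angles in degrees, forces in N, time in s.
With the tool pointing down it reaches from about 0.375 to 0.925 m from the base axis. Payload 5.7 kg.
Tool frame: the origin (TCP) lies between the finger pads; the fingertips stand 17 mm ahead of it and the grasp point (between the pads) lies 2 mm behind it; z points along the fingers, y is the direction in which the jaws open and shut (so a half turn about z gives the same grasp; the last joint's range is limited). The gripper opens to 88 mm and grips with 3 to 60 N. Pads are 20 mm wide; open, the fingers measure 115 mm over their backs; the gripper's body (75 mm by 178 mm) begins 61 mm behind the grasp point.
Start: joints at [-79.303, 20.558, 86.54, -0, 72.909, -6.595], TCP at [0.178, -0.573, 0.216] pointing down, gripper open.
Joint ranges: [-170.27, 170.27], [-57.76, 135], [12.27, 136.19], [-55.21, 235.2], [11.17, 155.16], [-170.74, 170.74]. Speed limits (degrees/s): [136.94, 136.94, 180, 180, 180, 180].

## Interface

Orientations are given as [roll, pitch, yaw] about the fixed x, y, z axes, in that order (R = Rz(yaw) Ry(pitch) Rx(roll)).
In Python, from rig import get_state, vision, hand_in gives the robot as it stands. The module is installed in compiled form; this text tells all that it offers.
- The arm moves only by the tool play_rows, never from a script. Its argument "targets" is a list of rows, each a list of 3 entries, a list of its own where there are three numbers: the shift along the tool's x, y, z in units of 2 cm (1.0 is 2 cm), then the turn about the tool's z in units of 0.08 rad (1.0 is 0.08 rad), then the opening, from -1 (shut) to 1 (fully open), so that 0 is half open. A call has 1 to 20 rows; each row shifts and turns the commanded pose from where the row before left it, along the tool's axes as they then stand; what a row does not reach is not made up. A row lasts 1/12 s, in which the tool goes at most 41.7 mm and 7.16 degrees, less where a joint would pass 70% of its speed; a pose out of reach is approached as far as the arm can. A call with a number of a shift or a turn outside -1 to 1 is refused whole. A call with a gripper value outside its range is refused whole. The fingers move at their own pace and stop on an object; "squeeze" is the grip in N (left out, the last holds). Time passes only in rows, so rows that do not move let the fingers close. It gives the time, the measured TCP pose, the force and the opening at its end, in the units of the state.
- get_state(): the state, without advancing time (a new reading comes with each control period).
- vision.capture(name): name is "side" or "top"; returns (picture, depth): 420x560x3 uint8, red, green, blue; 420x560 float32, m along the optical axis (not along the pixel's ray), 0 where there is no reading.
- vision.get_calibration(name): a dict with "fx", "fy", "cx", "cy" (pixels), "origin" and "rotation" of the camera in the world. Camera axes: x right, y down, z forward; pixel columns grow to the right and rows downward; lengths in m; the calibration is good to about 2 mm. A picture is of the moment at which its call begins. get_calibration takes no time and is no camera call.
- hand_in(): hands the job in, once; it reports no verdict.
Trained networks look in the newest picture that a camera, given by its name, has taken for a name from the list of things; names that differ only in an ending like _2 or _b are one class to them, and where a whole thing is asked for, a point or a joint stands for the part that bears it (a point fixed in the world has none). Each returns a list of dicts, best first, with "score" (0 to 1); they miss things now and then, are a little off and sometimes report something else, mostly with a low value. They report only what shows in the picture. A call takes as long as a camera call.
- vision.boxes_of(camera, name): "position" ([x, y, z] in m, in the coordinates of the camera as it stood for that picture, good to about 4 mm: the middle of the surface that is visible of it).
- vision.regions_of(camera, name): "region" (420x560 bool, what is visible of it).
- vision.pinpoint(camera, name): "position" ([x, y, z] in m, in the coordinates of the camera as it stood for that picture, good to about 4 mm: a listed point, or the origin of a listed thing).
The state is a dict: "t": time; "joint_positions": joint angles; "qvel": joint speeds; "effort": joint torques, N m; "tcp_pos": TCP position; "orientation": TCP orientation; "force": force on the tool from outside, world axes, zero at the start; "wrist_torque": the same for the moment, N m; "grip_width": opening from 0.0 (shut) to 1.0 (fully open).
Only numpy, scipy, OpenCV 4.12 (cv2) and the standard library are available. Lean on these libraries where they do the work, as an engineer would, in place of code of your own. Each camera call takes 0.05 s, during which the arm holds its last target. There are 200 camera calls.

## Working session

There is one attempt and no reset: what is moved stays moved. The work goes in short steps, Python scripts to look and compute and a tool call to move; the robot and the scene stay as the last step left them, time stands still between calls to the robot, and variables do not carry over. Pictures are saved under pics/ and viewed, about 8 in all and at most 12, crops included, and the job is handed in when it is done.

Besides the shell and the picture viewer there is one more tool, called after "Emit:" as name(argument=value, ...), one argument or row to a line, values as JSON. play_rows: Moves the arm, as the interface text tells. Its arguments: {"type":"object","properties":{"targets":{"type":"array","items":{"type":"array"}},"squeeze":{"type":"number"}},"required":["targets"]}

```bash
mkdir -p pics; cat > h.py <<'E'
import numpy as np, cv2
from rig import get_state, vision, hand_in
def W(cam,p):
    c=vision.get_calibration(cam); return np.array(c["origin"])+np.array(c["rotation"])@np.array(p)
def cloud(cam,depth):
    c=vision.get_calibration(cam); v,u=np.mgrid[:420,:560]
    P=np.stack([(u-c["cx"])/c["fx"]*depth,(v-c["cy"])/c["fy"]*depth,depth],-1)
    return P@np.array(c["rotation"]).T+np.array(c["origin"])
def save(n,rgb): cv2.imwrite("pics/"+n+".png",rgb[:,:,::-1])
E
python3 - <<'E'
from h import *
s=get_state();print({k:np.round(v,3) for k,v in s.items()})
ims=[]
for cam in ("top","side"):
    rgb,d=vision.capture(cam);ims.append(rgb);np.save(f"d_{cam}.npy",d)
    c=vision.get_calibration(cam);print(cam,np.round(c["origin"],3),np.round(c["rotation"],3).tolist(),c["fx"])
    P=cloud(cam,d)
    for n in ("upper_tray","tray_handle","lower_tray","frame_seat","mug","jar","bowl"):
        for r in vision.pinpoint(cam,n)[:2]: print(cam,n,round(r["score"],2),np.round(W(cam,r["position"]),4))
    for n in ("upper_tray","tray_handle","lower_tray"):
        for r in vision.regions_of(cam,n)[:1]:
            m=r["region"]&(d>0);q=P[m];v,u=np.where(m)
            print(cam,n,"region",m.sum(),"uv",u.min(),u.max(),v.min(),v.max(),"z pct",np.round(np.percentile(q[:,2],[2,50,98]),3))
            np.save(f"m_{cam}_{n}.npy",m)
    np.save(f"P_{cam}.npy",P)
o=np.hstack(ims);o=cv2.resize(o,(800,300),interpolation=cv2.INTER_AREA)
save("a_top",ims[0]);save("a_side",ims[1]);print(get_state()["t"])
E
```

```text
{'t': np.float64(0.0), 'joint_positions': array([-7.9302e+01,  2.0599e+01,  8.6597e+01, -2.0000e-03,  7.2909e+01,
       -6.5960e+00]), 'qvel': array([-0.049,  0.023, -0.055, -0.017, -0.071, -0.09 ]), 'effort': array([-1.0000e-03, -5.1538e+01, -2.7072e+01,  6.7000e-02,  3.5000e-02,
       -0.0000e+00]), 'tcp_pos': array([ 0.178, -0.572,  0.216]), 'orientation': array([-1.79895e+02, -1.00000e-02,  1.72940e+01]), 'force': array([-0.059,  0.136, -0.69 ]), 'wrist_torque': array([ 0.017, -0.018, -0.01 ]), 'grip_width': np.float64(0.997)}
top [ 0.553 -0.01   0.756] [-171.467, 0.352, -89.632] 391.858021634425Traceback (most recent call last):
  File "<stdin>", line 7, in <module>
  File "h.py", line 8, in cloud
    return P@np.array(c["rotation"]).T+np.array(c["origin"])
           ~~~~~~~~~~~~~~~~~~~~~~~~~~~^~~~~~~~~~~~~~~~~~~~~~
ValueError: operands could not be broadcast together with shapes (420,560) (3,)
```

```bash
cat > h.py <<'E'
import numpy as np, cv2
from scipy.spatial.transform import Rotation as Rot
from rig import get_state, vision, hand_in
def cal(cam):
    c=vision.get_calibration(cam); return c,Rot.from_euler("xyz",c["rotation"],degrees=True).as_matrix(),np.array(c["origin"])
def W(cam,p):
    c,R,o=cal(cam); return o+R@np.array(p)
def cloud(cam,depth):
    c,R,o=cal(cam); v,u=np.mgrid[:420,:560]
    P=np.stack([(u-c["cx"])/c["fx"]*depth,(v-c["cy"])/c["fy"]*depth,depth],-1)
    return P@R.T+o
def save(n,rgb): cv2.imwrite("pics/"+n+".png",rgb[:,:,::-1])
E
python3 - <<'E'
from h import *
for cam in ("top","side"):
    rgb,d=vision.capture(cam);save("a_"+cam,rgb)
    c,R,o=cal(cam);print(cam,np.round(o,3),c["rotation"],c["fx"])
    P=cloud(cam,d)
    for n in ("upper_tray","tray_handle","lower_tray","frame_seat","mug","jar","bowl"):
        for r in vision.pinpoint(cam,n)[:2]: print(cam,n,round(r["score"],2),np.round(W(cam,r["position"]),4))
    for n in ("upper_tray","lower_tray"):
        for r in vision.regions_of(cam,n)[:1]:
            m=r["region"]&(d>0);q=P[m];v,u=np.where(m)
            print(cam,n,"region",m.sum(),"uv",u.min(),u.max(),v.min(),v.max(),"z pct",np.round(np.percentile(q[:,2],[2,50,98]),3))
            np.save(f"m_{cam}_{n}.npy",m)
    np.save(f"P_{cam}.npy",P)
print(get_state()["t"])
E
```

```text
top [ 0.553 -0.01   0.756] [-171.46749751    0.35210845  -89.63201033] 391.858021634425
top upper_tray 0.61 [ 0.5395 -0.2129  0.0028]
top tray_handle 0.71 [ 0.5353 -0.2125  0.0986]
top lower_tray 0.69 [0.522  0.2092 0.002 ]
top frame_seat 0.56 [0.5168 0.2136 0.0715]
top mug 0.83 [ 0.7887  0.2272 -0.001 ]
top jar 0.57 [7.717e-01 2.720e-02 4.000e-04]
top bowl 0.58 [ 0.7745 -0.211   0.0019]
top bowl 0.21 [ 0.7888  0.227  -0.0038]
top upper_tray region 10973 uv 324 460 220 325 z pct [0.014 0.02  0.108]
top lower_tray region 16042 uv 62 252 212 359 z pct [0.003 0.068 0.071]
side [0.563 0.833 0.802] [-130.14281838   -0.86121985 -174.40304521] 495.9740272615573
side upper_tray 0.97 [ 0.5363 -0.2113  0.0029]
side tray_handle 0.79 [ 0.5362 -0.2121  0.1027]
side lower_tray 0.74 [ 0.5197  0.2125 -0.0008]
side frame_seat 0.82 [0.5153 0.2119 0.0721]
side mug 0.66 [0.7889 0.2338 0.0029]
side jar 0.71 [0.7738 0.0248 0.0025]
side jar 0.26 [ 0.7693 -0.2119  0.002 ]
side bowl 0.64 [ 7.682e-01 -2.129e-01 -3.000e-04]
side bowl 0.43 [ 0.7737  0.0265 -0.0013]
side upper_tray region 3903 uv 286 360 141 216 z pct [0.005 0.035 0.11 ]
side lower_tray region 12215 uv 260 391 234 388 z pct [0.004 0.069 0.072]
1.05
```

View pics/a_top.png

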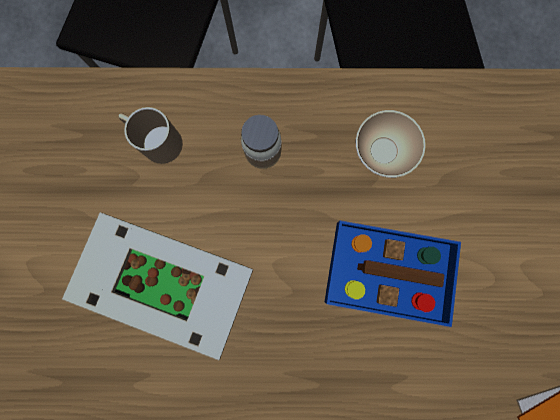

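View pics/a_side.png

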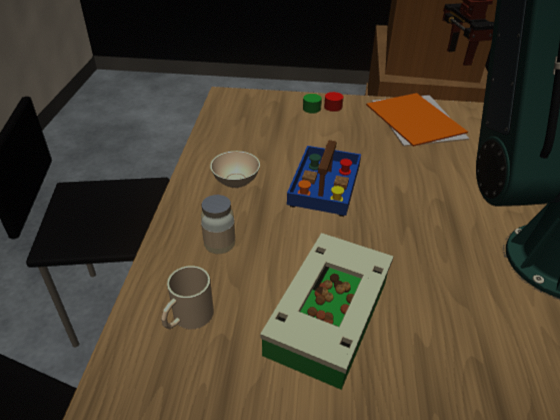

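Top view: green tray with the white frame at the left, sockets near (121,231), (222,270), (93,299) and (195,338). The blue tray is at about (392,273) with its bar from (360,266) to (443,281). Next I measure the bar and sockets precisely.

```bash
cat > meas.py <<'E'
from h import *
def rays(cam,uv,z):
    c,R,o=cal(cam); uv=np.asarray(uv,float)
    d=np.c_[(uv[:,0]-c["cx"])/c["fx"],(uv[:,1]-c["cy"])/c["fy"],np.ones(len(uv))]@R.T
    return o+d*((z-o[2])/d[:,2])[:,None]
def sockets(cam,rgb,m,z,show=True):
    hull=cv2.convexHull(np.argwhere(m)[:,::-1].astype(np.int32)); hm=cv2.fillConvexPoly(np.zeros(m.shape,np.uint8),hull,1)
    g=rgb.max(2); dark=((g<110)&(hm>0)).astype(np.uint8)
    n,l,st,ce=cv2.connectedComponentsWithStats(dark)
    k=[i for i in range(1,n) if 25<st[i,4]<260]
    return ce[k],st[k,4],rays(cam,ce[k],z)
E
python3 - <<'E'
from meas import *
for cam in ("top","side"):
    P=np.load(f"P_{cam}.npy");rgb=cv2.imread(f"pics/a_{cam}.png")[:,:,::-1]
    m=np.load(f"m_{cam}_upper_tray.npy")
    b=P[m&(P[:,:,2]>.092)&(P[:,:,2]<.125)][:,:2]
    r=cv2.minAreaRect((b*1000).astype(np.float32));print(cam,"bar",len(b),r, "z",np.median(P[m&(P[:,:,2]>.098)][:,2]))
    ml=np.load(f"m_{cam}_lower_tray.npy")
    q=P[ml&(P[:,:,2]>.055)];print("frame z",np.median(q[:,2]))
    t=q[:,:2];print("frame rect",cv2.minAreaRect((t*1000).astype(np.float32)))
    ce,a,w=sockets(cam,rgb,ml,.069)
    for x in zip(np.round(ce,1),a,np.round(w,4)):print(*x)
E
```

```text
top bar 1105 ((537.9612426757812, -209.8190460205078), (130.35508728027344, 22.033327102661133), 80.23282623291016) z 0.10737210636531314
frame z 0.06898687733608178
frame rect ((515.9747924804688, 204.39434814453125), (290.9962463378906, 160.82427978515625), 70.23719787597656)
[121.3 231.2] 102 [0.606  0.2723 0.069 ]
[221.6 268.8] 105 [0.5418 0.0937 0.069 ]
[245.6 288.4] 30 [0.5089 0.0515 0.069 ]
[192.4 292.9] 110 [0.5008 0.1427 0.069 ]
[ 92.5 299. ] 110 [0.4893 0.3142 0.069 ]
[165.5 298.8] 105 [0.4904 0.1887 0.069 ]
[178.5 305.4] 108 [0.4796 0.1658 0.069 ]
[232.7 323.2] 30 [0.4508 0.0723 0.069 ]
[194.9 338.5] 113 [0.4254 0.1355 0.069 ]
side bar 330 ((536.158203125, -207.57272338867188), (135.25747680664062, 22.29400062561035), 80.09281158447266) z 0.10843687087457077
frame z 0.0697747145707775
frame rect ((514.0091552734375, 203.6291961669922), (295.0378112792969, 160.55410766601562), 70.25241088867188)
[320.  250.3] 50 [0.5407 0.093  0.069 ]
[377.4 269.7] 55 [0.4241 0.1351 0.069 ]
[281.2 316.8] 74 [0.6048 0.2718 0.069 ]
[345.6 342.2] 86 [0.4882 0.3138 0.069 ]
```

Emit:
play_rows(
  targets=[
    [[0,0,0],-0.98,1],
    [[0,0,0],-0.98,1],
    [[0,0,0],-0.98,1],
    [[0,0,0],-0.98,1],
    [[0,0,0],-0.98,1],
    [[0,0,0],-0.98,1],
    [[0,0,0],-0.98,1],
    [[0,0,0],-0.98,1],
    [[0,0,0],-0.98,1],
    [[0,0,0],-0.98,1],
    [[0,0,0],-0.98,1],
    [[0,0,0],-0.98,1],
    [[0,0,0],-0.98,1],
    [[0,0,0],-0.98,1],
    [[0,0,0],0,1],
  ],
  squeeze=20,
)

```text
t: 2.3
tcp_pos: [0.1783, -0.5728, 0.2164]
orientation: [-180.0, -0.0, 80.3]
force: [-0.3, -0.3, -0.6]
grip_width: 1.0
```

Emit:
play_rows(
  targets=[
    [[0.5,0.35,0],0,1],
    [[1,0.7,0],0,1],
    [[1,0.7,0],0,1],
    [[1,0.7,0],0,1],
    [[1,0.7,0],0,1],
    [[1,0.7,0],0,1],
    [[1,0.7,0],0,1],
    [[1,0.7,0],0,1],
    [[1,0.7,0],0,1],
    [[1,0.7,0],0,1],
    [[1,0.7,0],0,1],
    [[1,0.7,0],0,1],
    [[1,0.7,0],0,1],
    [[1,0.7,0],0,1],
    [[1,0.7,0],0,1],
    [[1,0.7,0],0,1],
    [[1,0.7,0],0,1],
    [[1,0.7,0],0,1],
    [[1,0.7,0],0,1],
    [[0.5,0.35,0],0,1],
  ],
)

```text
t: 3.97
tcp_pos: [0.5068, -0.2411, 0.2165]
orientation: [180.0, -0.1, 80.1]
force: [0.2, -0.6, -0.2]
grip_width: 0.998
```

Emit:
play_rows(
  targets=[
    [[0.95,0.65,0],0,1],
    [[0.95,0.65,0],0,1],
    [[0,0,0],0,1],
    [[0,0,0],0,1],
  ],
)

```text
t: 4.3
tcp_pos: [0.5375, -0.21, 0.2163]
orientation: [-180.0, 0.0, 80.2]
force: [0.1, 0.4, -0.1]
grip_width: 0.999
```

Emit:
play_rows(
  targets=[
    [[0,0,0.5],0,1],
    [[0,0,0.8],0,1],
    [[0,0,0.8],0,1],
    [[0,0,0.8],0,1],
    [[0,0,0.8],0,1],
    [[0,0,0.8],0,1],
    [[0,0,0.6],0,1],
    [[0,0,0.4],0,1],
    [[0,0,0.4],0,1],
    [[0,0,0.15],0,1],
    [[0,0,0],0,1],
    [[0,0,0],0,1],
  ],
)

```text
t: 5.3
tcp_pos: [0.5374, -0.2111, 0.0957]
orientation: [180.0, 0.0, 80.2]
force: [0.7, -0.8, -0.3]
grip_width: 0.997
```

Emit:
play_rows(
  targets=[
    [[0,0,0],0,0],
    [[0,0,0],0,-0.3],
    [[0,0,0],0,-0.5],
    [[0,0,0],0,-0.6],
    [[0,0,0],0,-0.8],
    [[0,0,0],0,-1],
    [[0,0,0],0,-1],
    [[0,0,0],0,-1],
    [[0,0,0],0,-1],
    [[0,0,0],0,-1],
    [[0,0,0],0,-1],
    [[0,0,0],0,-1],
  ],
  squeeze=40,
)

```text
t: 6.3
tcp_pos: [0.5362, -0.2104, 0.0952]
orientation: [-179.9, -0.0, 80.2]
force: [-3.4, -0.2, 3.5]
grip_width: 0.246
```

Emit:
play_rows(
  targets=[
    [[0,0,-0.2],0,-1],
    [[0,0,-0.4],0,-1],
    [[0,0,-0.5],0,-1],
    [[0,0,-0.5],0,-1],
    [[0,0,-0.4],0,-1],
    [[0,0,0],0,-1],
    [[0,0,0],0,-1],
    [[0,0,0],0,-1],
  ],
)

```text
t: 6.97
tcp_pos: [0.5372, -0.2107, 0.1355]
orientation: [-180.0, -0.0, 80.2]
force: [-0.4, -0.4, -3.6]
grip_width: 0.245
```

```bash
cat > held.py <<'E'
from meas import *
s=get_state();print("t",round(s["t"],2),"tcp",np.round(s["tcp_pos"],4),"ori",np.round(s["orientation"],2),"F",np.round(s["force"],2),"M",np.round(s["wrist_torque"],3))
for cam in ("top","side"):
    rgb,d=vision.capture(cam);save("h_%s_%.0f"%(cam,s["t"]*10),rgb);P=cloud(cam,d)
    for n in ("upper_tray","tray_handle"):
        for r in vision.pinpoint(cam,n)[:1]: print(cam,n,round(r["score"],2),np.round(W(cam,r["position"]),4))
    rr=vision.regions_of(cam,"upper_tray")
    if rr:
        m=rr[0]["region"]&(d>0);q=P[m];np.save("q_%s.npy"%cam,q)
        h=s["tcp_pos"][2]-.096
        rim=q[(q[:,2]>h+.04)&(q[:,2]<h+.058)]
        A=np.c_[rim[:,:2]-rim[:,:2].mean(0),np.ones(len(rim))];c=np.linalg.lstsq(A,rim[:,2],rcond=None)[0]
        print(cam,"rim n",len(rim),"plane slope",np.round(c[:2],4),"z",round(c[2],4),"rect",cv2.minAreaRect((rim[:,:2]*1000).astype(np.float32)))
E
python3 held.py
```

```text
t 6.97 tcp [ 0.5372 -0.2107  0.1355] ori [-1.800e+02 -1.000e-02  8.018e+01] F [-0.44 -0.45 -3.63] M [-0.076 -0.057  0.014]
top upper_tray 0.92 [ 0.5373 -0.21    0.0398]
top rim n 1597 plane slope [-0.0009  0.0009] z 0.0889 rect ((539.54345703125, -210.25601196289062), (220.80531311035156, 149.69985961914062), 79.98551940917969)
side upper_tray 0.86 [ 0.5396 -0.2116  0.04  ]
side tray_handle 0.94 [ 0.5372 -0.2127  0.1441]
side rim n 1160 plane slope [-0.002  -0.0009] z 0.0879 rect ((537.802001953125, -208.633544921875), (226.0821533203125, 150.6006622314453), 80.2265853881836)
```

Emit:
play_rows(
  targets=[
    [[0,0,-0.15],0.1,-1],
    [[0,0,-0.3],0.2,-1],
    [[0,0,-0.4],0.3,-1],
    [[0,0,-0.4],0.3,-1],
    [[0,0,-0.4],0.3,-1],
    [[0,0,-0.4],0.3,-1],
    [[0,0,-0.4],0.3,-1],
    [[0,0,-0.3],0.2,-1],
    [[0,0,-0.2],0.15,-1],
    [[0,0,-0.05],0.03,-1],
    [[0,0,0],0,-1],
    [[0,0,0],0,-1],
  ],
)

```text
t: 8.37
tcp_pos: [0.5371, -0.2106, 0.1952]
orientation: [-180.0, -0.0, 70.2]
force: [-0.0, -0.2, -4.7]
grip_width: 0.246
```

Emit:
play_rows(
  targets=[
    [[0.1,-0.04,0],0,-1],
    [[0.2,-0.09,0],0,-1],
    [[0.35,-0.15,0],0,-1],
    [[0.5,-0.21,0],0,-1],
    [[0.6,-0.25,0],0,-1],
    [[0.7,-0.3,0],0,-1],
    [[0.7,-0.3,0],0,-1],
    [[0.7,-0.3,0],0,-1],
    [[0.7,-0.3,0],0,-1],
    [[0.7,-0.3,0],0,-1],
    [[0.7,-0.3,0],0,-1],
    [[0.7,-0.3,0],0,-1],
    [[0.7,-0.3,0],0,-1],
    [[0.7,-0.3,0],0,-1],
    [[0.7,-0.3,0],0,-1],
    [[0.7,-0.3,0],0,-1],
    [[0.7,-0.3,0],0,-1],
    [[0.7,-0.3,0],0,-1],
    [[0.7,-0.3,0],0,-1],
    [[0.7,-0.3,0],0,-1],
  ],
)

```text
t: 10.03
tcp_pos: [0.5209, 0.0574, 0.1956]
orientation: [-180.0, -0.0, 70.2]
force: [0.5, 0.2, -4.8]
grip_width: 0.243
```

Emit:
play_rows(
  targets=[
    [[0.7,-0.3,0],0,-1],
    [[0.7,-0.3,0],0,-1],
    [[0.7,-0.3,0],0,-1],
    [[0.7,-0.3,0],0,-1],
    [[0.7,-0.3,0],0,-1],
    [[0.7,-0.3,0],0,-1],
    [[0.6,-0.25,0],0,-1],
    [[0.5,-0.21,0],0,-1],
    [[0.35,-0.15,0],0,-1],
    [[0.2,-0.1,0],0,-1],
    [[0.1,-0.04,0],0,-1],
    [[0,0,0],0,-1],
    [[0,0,0],0,-1],
    [[0,0,0],0,-1],
  ],
)

```text
t: 11.2
tcp_pos: [0.5142, 0.1839, 0.1955]
orientation: [-180.0, 0.0, 70.2]
force: [-0.0, -0.1, -3.6]
grip_width: 0.243
```

```bash
python3 held.py
```

```text
t 11.2 tcp [0.5142 0.1839 0.1955] ori [-1.800e+02  1.000e-02  7.015e+01] F [-0.04 -0.13 -3.56] M [-0.042 -0.06   0.017]
top upper_tray 0.59 [0.5133 0.1846 0.1036]
top tray_handle 0.97 [0.5124 0.1829 0.195 ]
top rim n 2148 plane slope [ 0.0048 -0.0057] z 0.149 rect ((516.5211181640625, 184.29086303710938), (220.71983337402344, 150.3783416748047), 70.14434814453125)
side upper_tray 0.69 [0.5173 0.1826 0.0997]
side tray_handle 0.82 [0.5156 0.1817 0.2026]
side rim n 2306 plane slope [-0.004   0.0008] z 0.1486 rect ((515.0510864257812, 185.34417724609375), (224.15982055664062, 151.5264434814453), 70.00545501708984)
```

Emit:
play_rows(
  targets=[
    [[0.1,-0.04,0],0,-1],
    [[0.2,-0.08,0.1],0,-1],
    [[0.25,-0.1,0.2],0,-1],
    [[0.2,-0.08,0.2],0,-1],
    [[0.1,-0.04,0.2],0,-1],
    [[0.04,-0.02,0.1],0,-1],
    [[0,0,0],0,-1],
    [[0,0,0],0,-1],
    [[0,0,0],0,-1],
    [[0,0,0],0,-1],
  ],
)

```text
t: 12.43
tcp_pos: [0.5136, 0.2036, 0.1797]
orientation: [180.0, -0.0, 70.2]
force: [-0.0, 0.3, -4.2]
grip_width: 0.243
```

```bash
python3 held.py; python3 - <<'E'
import cv2,glob,os
f=max(glob.glob("pics/h_side*"),key=os.path.getmtime);i=cv2.imread(f)[180:400,230:430]
cv2.imwrite("pics/c1.png",cv2.resize(i,None,fx=2.7,fy=2.7,interpolation=cv2.INTER_CUBIC))
E
```

```text
t 12.43 tcp [0.5136 0.2036 0.1797] ori [ 1.7998e+02 -1.0000e-02  7.0180e+01] F [-0.01  0.28 -4.23] M [-0.025 -0.078  0.003]
top upper_tray 0.64 [0.5152 0.2041 0.0834]
top tray_handle 0.57 [0.5139 0.2022 0.1808]
top rim n 1991 plane slope [ 0.0086 -0.    ] z 0.1333 rect ((515.612548828125, 203.90347290039062), (220.58038330078125, 151.00364685058594), 70.32434844970703)
side tray_handle 0.95 [0.5139 0.2025 0.1865]
side rim n 2381 plane slope [-0.0024 -0.0003] z 0.1329 rect ((513.833984375, 203.31756591796875), (225.4261016845703, 150.674072265625), 70.17877197265625)
```

View pics/c1.png

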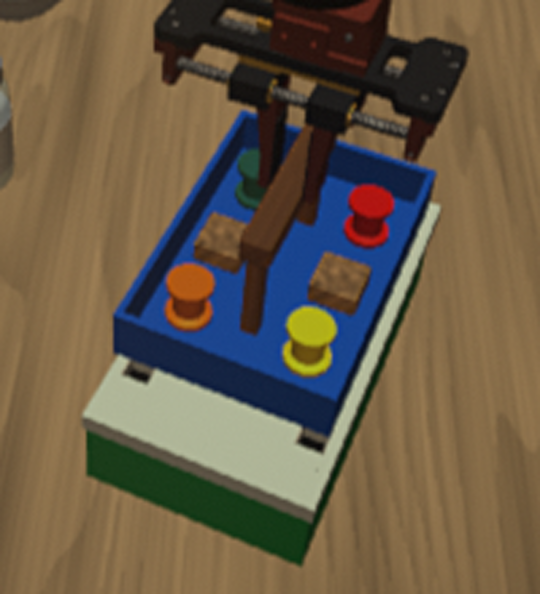

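The crop shows the tray level over the frame, with two lugs directly above the near sockets at (138,372) and (312,440). I lower it slowly, watching the force.

Emit:
play_rows(
  targets=[
    [[0,0,0.08],0,-1],
    [[0,0,0.1],0,-1],
    [[0,0,0.1],0,-1],
    [[0,0,0.1],0,-1],
    [[0,0,0.08],0,-1],
    [[0,0,0.05],0,-1],
    [[0,0,0.05],0,-1],
    [[0,0,0.04],0,-1],
    [[0,0,0],0,-1],
    [[0,0,0],0,-1],
  ],
)

```text
t: 13.67
tcp_pos: [0.5134, 0.2037, 0.1675]
orientation: [-180.0, -0.0, 70.2]
force: [0.3, -0.2, -3.8]
grip_width: 0.245
```

Emit:
play_rows(
  targets=[
    [[0,0,0.03],0,-1],
    [[0,0,0.03],0,-1],
    [[0,0,0.03],0,-1],
    [[0,0,0.03],0,-1],
    [[0,0,0],0,-1],
    [[0,0,0],0,-1],
  ],
)

```text
t: 14.17
tcp_pos: [0.5134, 0.2037, 0.165]
orientation: [-180.0, -0.0, 70.2]
force: [0.4, -0.1, -4.4]
grip_width: 0.242
```

Emit:
play_rows(
  targets=[
    [[0,0,0.03],0,-1],
    [[0,0,0.03],0,-1],
    [[0,0,0.03],0,-1],
    [[0,0,0.03],0,-1],
    [[0,0,0],0,-1],
    [[0,0,0],0,-1],
  ],
)

```text
t: 14.67
tcp_pos: [0.5134, 0.2036, 0.1626]
orientation: [-180.0, -0.0, 70.2]
force: [-0.2, -0.2, -4.3]
grip_width: 0.243
```

Emit:
play_rows(
  targets=[
    [[0,0,0.03],0,-1],
    [[0,0,0.03],0,-1],
    [[0,0,0.03],0,-1],
    [[0,0,0.03],0,-1],
    [[0,0,0],0,-1],
    [[0,0,0],0,-1],
  ],
)

```text
t: 15.17
tcp_pos: [0.5133, 0.2037, 0.1602]
orientation: [-180.0, 0.0, 70.2]
force: [-0.1, 0.1, -4.6]
grip_width: 0.244
```

Emit:
play_rows(
  targets=[
    [[0,0,0.03],0,-1],
    [[0,0,0.03],0,-1],
    [[0,0,0.03],0,-1],
    [[0,0,0],0,-1],
    [[0,0,0],0,-1],
  ],
)

```text
t: 15.58
tcp_pos: [0.5134, 0.2036, 0.1584]
orientation: [-180.0, -0.0, 70.2]
force: [-0.0, -0.6, -4.0]
grip_width: 0.247
```

Feet are about 6 mm below the frame top with no contact force, so the lugs are in the sockets. I keep lowering gently.

Emit:
play_rows(
  targets=[
    [[0,0,0.03],0,-1],
    [[0,0,0.03],0,-1],
    [[0,0,0.03],0,-1],
    [[0,0,0.03],0,-1],
    [[0,0,0.03],0,-1],
    [[0,0,0.03],0,-1],
    [[0,0,0],0,-1],
    [[0,0,0],0,-1],
  ],
)

```text
t: 16.25
tcp_pos: [0.5134, 0.2037, 0.1549]
orientation: [-180.0, -0.0, 70.2]
force: [0.4, -0.6, -4.0]
grip_width: 0.242
```

Emit:
play_rows(
  targets=[
    [[0,0,0.03],0,-1],
    [[0,0,0.03],0,-1],
    [[0,0,0],0,-1],
    [[0,0,0],0,-1],
  ],
)

```text
t: 16.58
tcp_pos: [0.5133, 0.2037, 0.1536]
orientation: [-180.0, -0.0, 70.2]
force: [0.1, 0.3, -5.2]
grip_width: 0.244
```

Emit:
play_rows(
  targets=[
    [[0,0,0.025],0,-1],
    [[0,0,0.025],0,-1],
    [[0,0,0],0,-1],
    [[0,0,0],0,-1],
  ],
)

```text
t: 16.92
tcp_pos: [0.5134, 0.2036, 0.1527]
orientation: [-180.0, -0.0, 70.2]
force: [0.8, -0.1, -4.4]
grip_width: 0.239
```

Emit:
play_rows(
  targets=[
    [[0,0,0.015],0,-1],
    [[0,0,0.015],0,-1],
    [[0,0,0],0,-1],
    [[0,0,0],0,-1],
  ],
)

```text
t: 17.25
tcp_pos: [0.5135, 0.2037, 0.1522]
orientation: [180.0, -0.0, 70.2]
force: [-0.6, -0.1, -2.6]
grip_width: 0.245
```

Emit:
play_rows(
  targets=[
    [[0,0,0.015],0,-1],
    [[0,0,0.01],0,-1],
    [[0,0,0],0,-1],
    [[0,0,0],0,-1],
    [[0,0,0],0,-1],
  ],
)

```text
t: 17.67
tcp_pos: [0.5135, 0.2037, 0.1522]
orientation: [180.0, -0.0, 70.2]
force: [-1.9, -1.8, 6.2]
grip_width: 0.242
```

```bash
python3 held.py
```

```text
t 17.67 tcp [0.5135 0.2037 0.1522] ori [ 1.7998e+02 -2.0000e-02  7.0190e+01] F [-1.91 -1.83  6.18] M [-0.237  0.482  0.016]
top upper_tray 0.65 [0.5151 0.2041 0.0579]
top tray_handle 0.66 [0.5162 0.2027 0.1531]
top rim n 1879 plane slope [ 0.0034 -0.0042] z 0.1057 rect ((515.7706298828125, 204.04586791992188), (220.98663330078125, 150.59544372558594), 70.1479721069336)
side upper_tray 0.76 [0.5143 0.2011 0.0569]
side tray_handle 0.61 [0.5122 0.2046 0.1601]
side rim n 2240 plane slope [-0.0027  0.0015] z 0.1054 rect ((514.0227661132812, 204.01025390625), (224.48153686523438, 150.93869018554688), 70.29037475585938)
```

Emit:
play_rows(
  targets=[
    [[0,0,-0.012],0,-1],
    [[0,0,0],0,-1],
    [[0,0,0],0,-0.4],
    [[0,0,0],0,-0.3],
    [[0,0,0],0,-0.2],
    [[0,0,0],0,0],
    [[0,0,0],0,0.3],
    [[0,0,0],0,0.6],
    [[0,0,0],0,0.8],
    [[0,0,0],0,0.8],
    [[0,0,0],0,0.8],
    [[0,0,0],0,0.8],
  ],
  squeeze=20,
)

```text
t: 19.07
tcp_pos: [0.5134, 0.2037, 0.1518]
orientation: [-180.0, -0.0, 70.2]
force: [0.8, 0.7, 0.5]
grip_width: 0.876
```

Emit:
play_rows(
  targets=[
    [[0,0,-0.2],0,0.8],
    [[0,0,-0.4],0,0.8],
    [[0,0,-0.6],0,0.8],
    [[0,0,-0.8],0,0.8],
    [[0,0,-0.8],0,0.8],
    [[0,0,-0.8],0,0.8],
    [[0,0,-0.8],0,0.8],
    [[0,0,-0.6],0,0.8],
    [[0,0,-0.4],0,0.8],
    [[0,0,-0.2],0,0.8],
    [[0,0,0],0,0.8],
    [[0,0,0],0,0.8],
  ],
)

```text
t: 20.07
tcp_pos: [0.5132, 0.2036, 0.2636]
orientation: [-180.0, 0.0, 70.2]
force: [-0.1, 0.3, -0.5]
grip_width: 0.896
```

```bash
sed -i 's/h=s\["tcp_pos"\]\[2\]-.096/h=.057/' held.py; python3 held.py; python3 - <<'E'
from h import *
for n in ("mug","jar","bowl"): print(n,[np.round(W("side",r["position"]),3) for r in vision.pinpoint("side",n)[:1]])
import glob,os
f=max(glob.glob("pics/h_side*"),key=os.path.getmtime);i=cv2.imread(f)[180:400,230:430]
cv2.imwrite("pics/c2.png",cv2.resize(i,None,fx=2.7,fy=2.7,interpolation=cv2.INTER_CUBIC))
E
```

```text
t 20.07 tcp [0.5132 0.2036 0.2636] ori [-1.7998e+02  1.0000e-02  7.0190e+01] F [-0.14  0.33 -0.48] M [-0.074 -0.089  0.032]
top tray_handle 0.78 [0.5165 0.2025 0.1543]
top rim n 2420 plane slope [ 0.0063 -0.0025] z 0.1058 rect ((513.9381713867188, 198.8812255859375), (209.81382751464844, 150.47129821777344), 70.18411254882812)
side upper_tray 0.57 [0.5137 0.2036 0.0593]
side tray_handle 0.72 [0.5148 0.2026 0.0556]
side rim n 2371 plane slope [-0.0043  0.0017] z 0.1057 rect ((513.5745239257812, 204.10076904296875), (224.05223083496094, 150.60220336914062), 69.95478820800781)
mug [array([0.786, 0.232, 0.004])]
jar [array([ 0.773,  0.027, -0.   ])]
bowl [array([ 0.77 , -0.212, -0.002])]
```

View pics/c2.png

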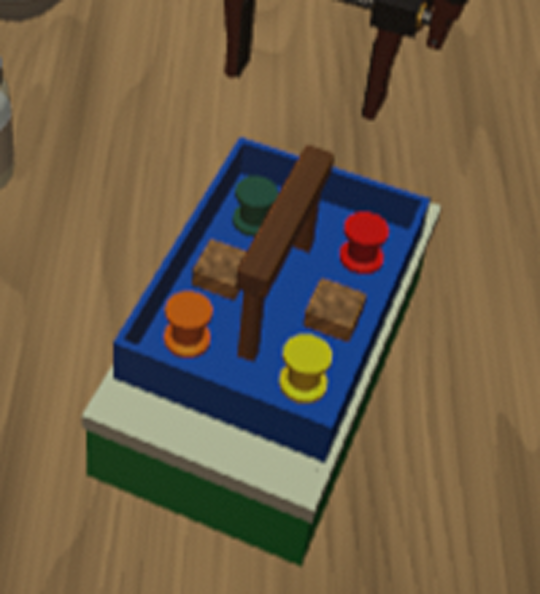

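The crop shows the blue tray flat on the white frame with no lugs showing. Its near edge runs from (115,360) to (325,455), the rim is level, and the gripper is clear above. I hand in.

```bash
python3 -c "from rig import hand_in; print(hand_in())"
```

```text
the job is handed in; nothing more can be done
None
```

I picked up the blue tray by its handle, stacked it on the green tray with all four lugs in the frame's sockets, released it and handed the job in at about 20 s. No verdict was reported.

**Placing:** I measured the sockets with both cameras and carried the tray level. I then lowered it in steps of 0.6 mm or less over the last stretch. It met nothing until it sat home, where the contact peaked at about 10 N against the 30 N limit.

**Last checks:**
- **Height:** the rim is at 0.106 m, which puts the tray origin about 56 mm up, against 57 mm nominal.
- **Position and level:** the tray centre matches the measured frame centre to about 1 mm, the yaw is about 70° as intended, and the tilt is under 0.007 rad.
- **Surroundings:** no lugs show in the side picture, and the gripper is clear. The mug, jar and bowl are within the cameras' few millimetres of error of where they started.

**Checks that disagreed:** after release the top camera's rim rectangle came out 10 mm short, probably because the gripper was in the view. One low handle height from the side network was also off. The side camera's rim measurement and the picture contradict both readings.

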